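Pack the last jar, then hold up the greased bush with the tongs

ROBOT

A 7-joint arm with a two-finger parallel gripper is mounted at the origin on the work surface. World frame = base frame: x ahead of the robot, y to its left, z up, the work surface at z = 0. Lengths are in m, angles in rad, forces in N, time in s.
With the tool pointing down it reaches from about 0.4 to 0.875 m from the base axis. Payload 19.3 kg.
Tool frame: the origin (TCP) lies at the very end of the fingers, on their centre line; the grasp point (between the pads) lies 19 mm behind it; z points along the fingers, x is the direction in which the jaws open and shut, and the axes are right-handed (so a half turn about z gives the same grasp; the last joint's range is limited). The gripper opens to 85 mm and grips with 20 to 120 N. Pads are 22 mm wide; open, the fingers measure 114 mm over their backs; the gripper's body (76 mm by 85 mm) begins 54 mm behind the grasp point. The pads swing forward as they close: fully open they stand 13 mm farther back than shut.
Start: joints at [-1.211, 0.521, -0.036, 1.599, 0.021, 1.021, -0.113], TCP at [0.26, 0.568, 0.231] pointing down, gripper open.
Joint ranges: [-2.91, 2.91], [-0.3, 2.13], [-1.5, 1.42], [0.17, 2.43], [-1.26, 4.41], [0.16, 1.93], [-2.52, 2.52]. Speed limits (rad/s): [1.89, 1.89, 2.39, 2.39, 3.01, 3.01, 3.01].

INTERFACE

Orientations are given as a unit quaternion [w, x, y, z].
In Python, from workcell import bot gives the robot as it stands. Calls block until the motion is done:
- bot.move_ptp(position, orientation): joint-space move of the TCP to a pose.
- bot.servo_line(position, rotation=None, velocity=0.15, threshold=None): straight line of the TCP; rotation=None keeps the orientation; velocity is the mean speed in m/s. With threshold (N) it stops when the force on the tool has changed by that much, and returns True; else False.
- bot.set_joints(angles): joint-space move.
- bot.move_gripper(opening): finger opening in m; the grip force is fixed at half the most; returns when the fingers have stopped.
- bot.wait(seconds).
- bot.solve_ik(position, orientation): joint angles nearest the present ones, or None.
- bot.sense(): the state.
- bot.grab_frame(name): name is "side" or "top" or "wrist"; returns a dict with "frame" (400x640x3 uint8, blue, green, red), "mtx" (3x3 intrinsics, pixels), "k1" (the pictures are not rectified: a ray, as slopes to the right and down, at radius r is drawn at 1 + k1 r^2 times it, then the intrinsics apply), "R" (3x3) and "t" (3): a world point X has camera coordinates R X + t; the wrist camera has in their place "mount" (4x4, takes a point from camera to tool coordinates, whose origin is the TCP and whose axes are the tool frame's). Camera axes: x right, y down, z forward; pixel columns grow to the right and rows downward; lengths in m; the calibration is good to about 2 mm. A picture is of the moment at which its call begins: read the wrist's pose just before it. There is no depth.
A pose or a line that the arm cannot do raises bot.IKError and nothing moves.
- bot.hand_in(): hands the job in, once; it reports no verdict.
Trained networks look in a picture, given as the dict that the camera call returned (one of the last four; its "shot" number tells which), for a name from the list of things; names that differ only in an ending like _2 or _b are one class to them, and where a whole thing is asked for, a point or a joint stands for the part that bears it (a point fixed in the world has none). Each returns a list of dicts, best first, with "p" (0 to 1); they miss things now and then, are a little off and sometimes report something else, mostly with a low value. They report only what shows in the picture. A call takes as long as a camera call. They do not tell look-alikes from the thing itself.
- bot.silhouettes(query, picture): "region" (400x640 bool, what is visible of it) and "rect" ([left, top, right, bottom] in pixels, round what is visible of it).
The state is a dict: "t": time; "q": joint angles; "joint_velocities": joint speeds; "joint_torque": joint torques, N m; "tool_pos": TCP position; "tool_rot": TCP orientation; "ft_force": force on the tool from outside, world axes, zero at the start; "torque": the same for the moment, N m; "gripper_width": finger opening in m.
Only numpy, scipy, OpenCV 4.12 (cv2) and the standard library are available. Lean on these libraries where they do the work, as an engineer would, in place of code of your own. Each camera call takes 0.05 s, during which the arm holds its last target.

TASK

First finish packing the order: stand the yellow-capped jar of screws upright on the floor of the cardboard order box, in its one free corner beside the three goods already there, and let go of it. Then pick up the steel tongs from their rest, close their jaws on the greased bronze bush standing on its post and lift it, without touching the bush with anything but the tongs. Finish while still holding the tongs, with the bush gripped upright between the two jaws and kept still over the middle of the order box, at least 20 cm above the counter, ready for a colleague to bag it; leave everything else where it is.

Things in the scene. Friction and masses are not known exactly. Their poses are not given: they have to be found in the camera images.
- jar_mid (a point): Centre (half-way up) of the jar of screws: an upright plain cylinder 50 mm in diameter and 110 mm tall, pale with a grey band, its top 28 mm a yellow cap of the same diameter; 0.2 kg, standing on the counter at the start. z is its upright axis.
- order_box: Fixed open cardboard box, outside 134 x 134 x 65 mm tall, walls and floor 5 mm thick, may stand at any yaw. Origin: centre of its underside, on the counter; x and y along its sides. Its inside is four 62 mm cells; three hold the packed goods, the cell at +x +y is free.
- box_gap (a point): Centre of the free cell (62 x 62 mm) of the order box, at the height of the box's inner floor (5 mm above the counter). It lies at x = +31, y = +31 mm in the box's frame. Everything around it is at most 65 mm above the counter.
- packed_white: White carton 57 x 57 x 58 mm tall, already in the order box, loose. Origin: centre of its underside.
- packed_blue: Blue carton 57 x 57 x 50 mm tall, already in the order box, loose. Origin: centre of its underside.
- packed_tin: Tin 57 mm in diameter, 54 mm tall, already in the order box, loose. Origin: centre of its underside.
- tongs_rest: Fixed rest: red base plate 180 x 70 x 6 mm and two pale wooden cross bars (20 mm long, 90 mm wide, top 30 mm above the counter) centred 65 mm before and behind its middle. Origin: underside of its middle. The tongs lie on the bars, grip place over the 110 mm gap between them, along the same axes.
- tongs_grip (a point): Grip place: on the tongs' centre line, half-way up the arms (24 mm tall), near the centre of mass, 42 mm above the counter at the start, between two black finger pads 50 mm long. +x points towards the jaws (90 mm ahead), z up. Over the pads: 61 mm wide open, 41 mm with the jaws on the bush; carried at about 54 mm, the jaws stay some 48 mm apart. Squeeze along y.
- jaw_left (a point): Hollow of the left jaw (+y side), middle of its 24 mm height, on the left arm. Each jaw has a shallow upright V groove that centres a round item. Wide open, as at the start, the jaws are 62 mm apart at their narrowest; each mm squeezed off the width at the grip place closes them 1.9 mm.
- jaw_right (a point): Hollow of the right jaw (-y side), middle of its height; on the right arm.
- tongs: The steel tongs (0.12 kg): two upright strips 4 mm thick on a sprung pivot 100 mm behind the grip place; the spring resists with 8 N (open) to 12 N (on the bush) at the grip place. This body is the left arm with the pivot. Origin 12 mm below the grip place; same axes. It turns up to 0.1 rad as both arms close evenly.
- tongs_arm: The tongs' right arm. Origin: on the pivot axis at the underside.
- bush_mid (a point): Centre (half-way up) of the greased bush: an upright bronze cylinder 30 mm in diameter, 36 mm tall, with a dark bore, about 0.12 kg, standing loose on its post. z is its upright axis.
- bush: The same bush; origin at the centre of its underside.
- jar: The same jar; origin at the centre of its underside.
- bush_post: Fixed aluminium post 40 mm in diameter and 40 mm tall on a 70 mm foot, 8 mm high at the edge. Origin: centre of its underside on the counter.
- oil_bottle: Bystander: blue bottle, 52 mm in diameter, 150 mm tall, beyond the work area. Origin: centre of its underside.
- tape_roll: Bystander: roll of brown tape, 84 mm in diameter, 30 mm tall, lying flat. Origin: centre of its underside.
- spare_carton: Bystander: carton 70 x 50 x 45 mm tall with a red band. Origin: centre of its underside.
- driver: Bystander: screwdriver lying on the counter. Origin: its underside.
Mind the look-alikes: they are no part of the job. Of the things that look like the jar, the middle-sized one is meant.

How it is judged:
On the way, in this order (a step that is already met when the one before it is completed fails the run):
1. the jar stands on the floor of the order box in the free corner, let go (horizontal distance between jar_mid and box_gap below 0.018 m and height (world z) of jar below 0.012 m and angle between jar's own z axis and vertical below 0.12 rad and contact force between the fingers and jar below 0.1 N and linear speed of jar below 0.05 m/s), for 0.2 s.
2. the tongs, held by the gripper, have lifted the bush off its post between both jaws (height (world z) of bush above 0.06 m and contact force between tongs_arm and bush above 0.5 N and distance between each of jaw_left, jaw_right and bush_mid below 0.028 m and contact force between the fingers and tongs above 1 N), for 0.2 s.
At the end, for the whole second after the job is handed in: Gripper holds the tongs; bush still, between both jaws, tilted under 0.35 rad, centre over 190 mm up and within 45 mm of the box's middle in plan; jar on the box floor within 18 mm of the free corner's centre, tilt under 0.12 rad; packed goods within 25 mm of their start (height (world z) of bush_mid above 0.19 m and horizontal distance between bush_mid and order_box below 0.045 m and angle between bush's own z axis and vertical below 0.35 rad and linear speed of bush below 0.05 m/s and contact force between tongs_arm and bush above 0.5 N and distance between each of jaw_left, jaw_right and bush_mid below 0.028 m and contact force between the fingers and tongs above 1 N and horizontal distance between jar_mid and box_gap below 0.018 m and height (world z) of jar below 0.012 m and angle between jar's own z axis and vertical below 0.12 rad and distance of each of packed_white, packed_blue, packed_tin from where it was at the start of the episode below 0.025 m); the arm keeps its last pose, push and grip.
It fails at once if the robot touches the bush itself (contact force between any of the fingers, the arm and bush above 0.3 N).
It fails at once if a bystander is moved by more than 40 mm (distance of any of oil_bottle, tape_roll, spare_carton, driver from where it was at the start of the episode above 0.04 m).
It also fails if it takes over 58 s, if anything falls off the work surface, if the arm or the gripper's body presses on something with over 40 N, if the wrist force passes 120 N, or if a joint passes its speed limit or range.

## Working session

There is one attempt and no reset: what is moved stays moved. The work goes in short steps, each a Python script; the robot and the scene stay as the last script left them, time stands still between calls to the robot, and variables do not carry over. Pictures are saved under pics/ and viewed, and the job is handed in when it is done.

```bash
ls; mkdir -p pics
python3 - <<'E'
from workcell import bot
import cv2
s=bot.sense(); print({k:s[k] for k in('t','tool_pos','tool_rot','gripper_width')})
for n in('side','top','wrist'):
    p=bot.grab_frame(n); cv2.imwrite(f'pics/{n}0.png',p['frame'])
    print(n,p['mtx'],p['k1'],p.get('R'),p.get('t'),p.get('mount'))
print(bot.sense()['t'])
E
```

```text
pics
{'t': 0.0, 'tool_pos': array([0.26033824, 0.567842  , 0.23070978]), 'tool_rot': array([ 3.32259905e-04,  8.41648790e-01,  5.40024990e-01, -4.61625001e-04]), 'gripper_width': 0.08517487522931232}
side [[379.13606161   0.         320.29386682]
 [  0.         379.13606161 201.26689637]
 [  0.           0.           1.        ]] -0.06453036521112737 [[ 0.93040371 -0.36588465 -0.02184832]
 [-0.22566334 -0.52482652 -0.82075159]
 [ 0.28883383  0.7685607  -0.5708673 ]] [-0.55561736  0.17475142  0.83895495] None
top [[394.68548084   0.         323.33979498]
 [  0.         394.68548084 200.32360883]
 [  0.           0.           1.        ]] -0.004709939283019431 [[ 0.02076063 -0.99977446 -0.00447593]
 [-0.9835524  -0.01961992 -0.17955429]
 [ 0.17942597  0.00812998 -0.98373788]] [-0.05835702  0.55323318  0.99814275] None
wrist [[292.33381426   0.         323.29479498]
 [  0.         292.33381426 200.80623554]
 [  0.           0.           1.        ]] -0.020337411294476304 None None [[ 9.99999908e-01 -3.56918066e-04 -2.36918559e-04 -3.04990826e-04]
 [ 4.14199059e-04  9.46731376e-01  3.22024115e-01 -8.25147267e-02]
 [ 1.09362008e-04 -3.22024184e-01  9.46731437e-01 -1.43998728e-01]
 [ 0.00000000e+00  0.00000000e+00  0.00000000e+00  1.00000000e+00]]
0.15
```

View pics/side0.png

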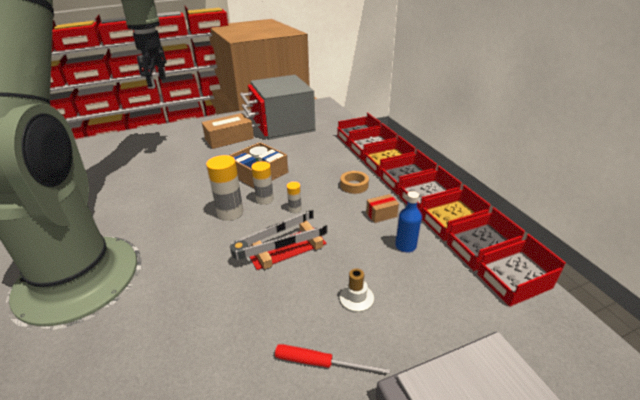

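View pics/top0.png

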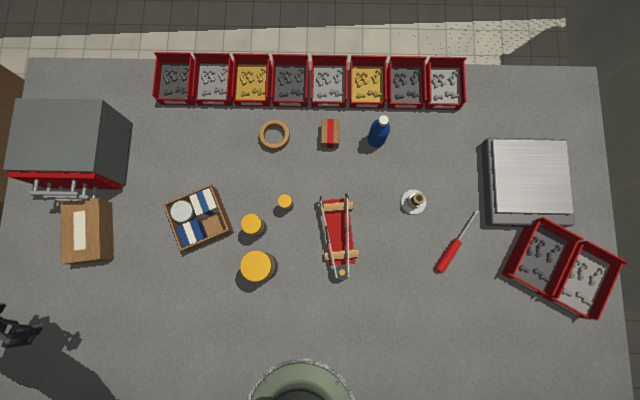

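View pics/wrist0.png

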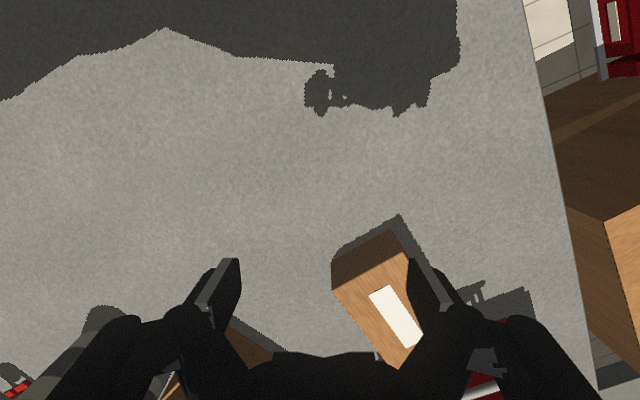

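```bash
cat > h.py <<'E'
import numpy as np, cv2
from workcell import bot
from scipy.spatial.transform import Rotation as Ro
def quat2R(q): return Ro.from_quat([q[1],q[2],q[3],q[0]]).as_matrix()
def R2quat(R):
    q=Ro.from_matrix(R).as_quat(); return np.array([q[3],q[0],q[1],q[2]])
def Rdown(yaw): # tool x axis at yaw in world, z down
    c,s=np.cos(yaw),np.sin(yaw)
    return np.array([[c,s,0],[s,-c,0],[0,0,-1.]])
def extr(p,s=None):
    if 'R' in p and p.get('R') is not None: return p['R'],np.asarray(p['t'])
    M=np.eye(4);M[:3,:3]=quat2R(s['tool_rot']);M[:3,3]=s['tool_pos']
    W=np.linalg.inv(M@p['mount']); return W[:3,:3],W[:3,3]
def dirs(p,uv):
    uv=np.atleast_2d(uv).astype(float);K=p['mtx']
    d=(uv-[K[0,2],K[1,2]])/[K[0,0],K[1,1]]
    u=d.copy()
    for _ in range(20): u=d/(1+p['k1']*(u**2).sum(1,keepdims=True))
    return np.c_[u,np.ones(len(u))]
def ray(p,E,uv):
    R,t=E; return -R.T@t, dirs(p,uv)@R
def onplane(p,E,uv,z):
    c,d=ray(p,E,uv); return c+d*((z-c[2])/d[:,2:3])
def proj(p,E,X):
    X=np.atleast_2d(X);R,t=E;c=X@R.T+t;u=c[:,:2]/c[:,2:];u=u*(1+p['k1']*(u**2).sum(1,keepdims=True))
    K=p['mtx'];return u*[K[0,0],K[1,1]]+[K[0,2],K[1,2]]
def tri(obs): # list of (p,E,uv)
    A=np.zeros((3,3));b=np.zeros(3);L=[]
    for p,E,uv in obs:
        c,d=ray(p,E,uv);d=d[0]/np.linalg.norm(d[0]);P=np.eye(3)-np.outer(d,d);A+=P;b+=P@c;L.append((c,P))
    X=np.linalg.solve(A,b);return X,[np.linalg.norm(P@(X-c)) for c,P in L]
E
python3 - <<'E'
from h import *
for n in('side','top'):
    p=bot.grab_frame(n); f=p['frame'].copy()
    for q in('jar','order_box','packed_white','packed_blue','packed_tin','tongs','tongs_arm','tongs_rest','bush','bush_post'):
        for r in bot.silhouettes(q,p)[:3]:
            m=r['region'];ys,xs=np.nonzero(m);print(n,q,round(r['p'],2),np.round(r['rect']),round(xs.mean(),1),round(ys.mean(),1),m.sum())
    if n=='top':
        cv2.imwrite('pics/t_box.png',cv2.resize(f[170:300,150:300],None,fx=5,fy=4.6,interpolation=cv2.INTER_CUBIC))
        cv2.imwrite('pics/t_tg.png',cv2.resize(f[180:290,300:440],None,fx=5,fy=5,interpolation=cv2.INTER_CUBIC))
    else: cv2.imwrite('pics/s.png',cv2.resize(f[130:310,200:400],None,fx=3.3,fy=3.3,interpolation=cv2.INTER_CUBIC))
print(bot.sense()['t'])
E
```

```text
side jar 0.74 [250. 160. 275. 205.] 262.5 182.5 733
side jar 0.65 [208. 156. 244. 223.] 224.8 187.0 1779
side jar 0.64 [284. 182. 302. 211.] 294.0 196.9 396
side order_box 0.8 [235. 144. 285. 188.] 262.7 164.9 839
side order_box 0.5 [341. 284. 379. 313.] 356.2 299.5 699
side packed_white 0.73 [258. 153. 282. 161.] 268.8 155.6 128
side packed_white 0.33 [232. 213. 328. 257.] 274.8 237.5 1674
side packed_white 0.16 [352. 268. 368. 293.] 356.7 279.7 321
side packed_blue 0.73 [234. 155. 254. 169.] 245.9 159.5 202
side packed_tin 0.47 [248. 147. 268. 162.] 257.5 151.6 141
side tongs 0.73 [230. 213. 328. 258.] 274.5 237.6 1682
side tongs 0.63 [250. 163. 278. 202.] 262.3 182.6 724
side tongs_arm 0.72 [342. 281. 373. 314.] 357.0 299.1 680
side tongs_arm 0.65 [241. 226. 327. 258.] 284.8 241.6 793
side tongs_rest 0.96 [250. 224. 326. 270.] 287.0 250.5 1074
side bush 0.71 [351. 269. 365. 294.] 356.0 280.1 282
side bush 0.38 [277. 346. 391. 373.] 314.8 357.5 1124
side bush_post 0.81 [344. 284. 377. 314.] 356.4 298.8 690
top jar 0.83 [241. 251. 280. 282.] 258.2 265.9 936
top jar 0.8 [241. 212. 269. 238.] 254.1 225.4 452
top jar 0.64 [279. 196. 295. 213.] 285.4 202.9 203
top order_box 0.8 [165. 184. 236. 252.] 203.3 220.0 1542
top order_box 0.69 [323. 196. 350. 284.] 340.8 259.7 289
top order_box 0.54 [433. 213. 481. 276.] 451.0 251.1 428
top packed_white 0.79 [188. 190. 219. 221.] 204.1 203.5 598
top packed_white 0.28 [163. 184. 233. 252.] 203.2 220.5 1396
top packed_white 0.17 [368. 115. 393. 151.] 378.7 132.0 530
top packed_blue 0.62 [175. 221. 206. 246.] 191.2 232.4 501
top packed_tin 0.69 [169. 200. 196. 226.] 182.4 211.8 429
top tongs 0.95 [321. 208. 349. 277.] 341.0 270.3 203
top tongs_arm 0.68 [343. 196. 349. 250.] 347.2 219.3 26
top tongs_arm 0.42 [167. 185. 233. 253.] 202.9 221.4 1345
top tongs_rest 0.73 [324. 196. 359. 265.] 339.1 231.2 1469
top bush_post 0.63 [400. 192. 426. 213.] 410.7 203.0 348
1.25
```

View pics/t_box.png

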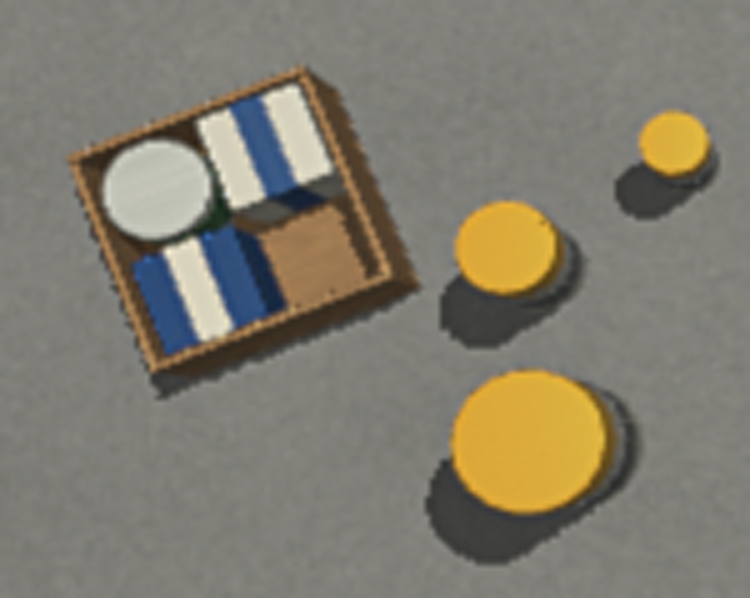

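View pics/t_tg.png

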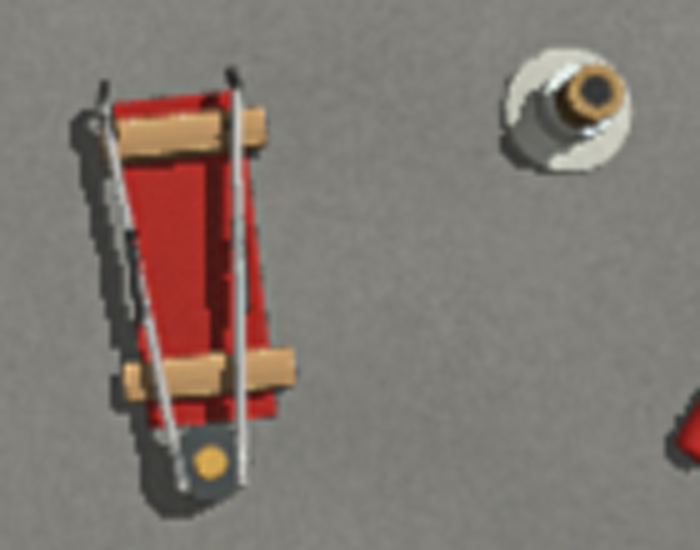

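View pics/s.png

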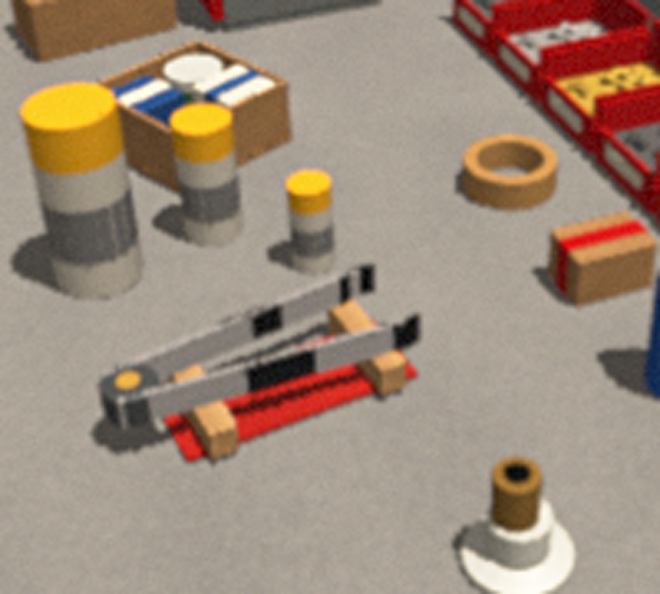

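Run:
```python
from h import *
p=bot.grab_frame('top');E=extr(p)
ps=bot.grab_frame('side');Es=extr(ps)
f=lambda a:np.array([[150+x/5,170+y/4.6] for x,y in a])
g=lambda a:np.array([[300+x/5,180+y/5] for x,y in a])
sd=lambda a:np.array([[200+x/3.3,130+y/3.3] for x,y in a])
print('rim',onplane(p,E,f([(305,72),(72,160),(155,370),(390,283)]),.065))
print('jar top',onplane(p,E,f([(507,248)]),.11), tri([(p,E,f([(507,248)])),(ps,Es,sd([(202,119)]))]))
print('others',onplane(p,E,f([(675,143)]),.08),onplane(p,E,f([(530,442)]),.15))
print('bush',onplane(p,E,g([(597,90)]),.076), tri([(p,E,g([(597,90)])),(ps,Es,sd([(517,474)]))]))
print('post foot',onplane(p,E,g([(566,110)]),.008))
print('pivot',onplane(p,E,g([(211,462)]),.055),tri([(p,E,g([(211,462)])),(ps,Es,sd([(128,380)]))]))
print('tips',onplane(p,E,g([(105,90),(234,75)]),.054))
print('bars',onplane(p,E,g([(118,133),(266,126),(124,385),(296,362)]),.03))
print('tape etc',onplane(p,E,[(274,134),(330,132),(379,132),(446,255)],.02))
print(bot.sense()['t'])
```

```text
rim [[0.58499735 0.2500254  0.065     ]
 [0.53139643 0.3685907  0.065     ]
 [0.41374003 0.31487057 0.065     ]
 [0.46474773 0.19731483 0.065     ]]
jar top [[0.48043317 0.12929743 0.11      ]] (array([0.48030912, 0.12864665, 0.11325699]), [np.float64(0.00025963181287396385), np.float64(0.000259631812874051)])
others [[0.54485239 0.05146438 0.08      ]] [[0.37724296 0.10568761 0.15      ]]
bush [[ 0.56062802 -0.29582712  0.076     ]] (array([ 0.55932526, -0.29507807,  0.07804777]), [np.float64(0.0009154090076970796), np.float64(0.0009154090076970437)])
post foot [[ 0.56220067 -0.29472995  0.008     ]]
pivot [[ 0.36703401 -0.0992334   0.055     ]] (array([ 0.36637952, -0.09908334,  0.05737093]), [np.float64(0.0006545330246976823), np.float64(0.0006545330246978362)])
tips [[ 0.55969609 -0.04079259  0.054     ]
 [ 0.5691493  -0.10899816  0.054     ]]
bars [[ 0.54074166 -0.04797829  0.03      ]
 [ 0.54617135 -0.12780137  0.03      ]
 [ 0.406075   -0.05392502  0.03      ]
 [ 0.41998126 -0.14456366  0.03      ]]
tape etc [[ 0.74716329  0.09629104  0.02      ]
 [ 0.75609266 -0.06155834  0.02      ]
 [ 0.75875339 -0.19973399  0.02      ]
 [ 0.41830724 -0.37648774  0.02      ]]
1.35
```

Run:
```python
from h import *
q=R2quat(Rdown(np.radians(75)))
bot.move_ptp([.47,.185,.27],q)
s=bot.sense();p=bot.grab_frame('wrist');cv2.imwrite('pics/w1.png',p['frame'])
E=extr(p,s)
print(s['t'],s['tool_pos'],s['q'],-E[0].T@E[1])
for qn in('jar','order_box','packed_white','packed_blue','packed_tin'):
    for r in bot.silhouettes(qn,p)[:2]: print(qn,round(r['p'],2),np.round(r['rect']))
print(proj(p,E,[[.480,.129,.11],[.483,.242,.005]]))
```

```text
2.9583 [0.4698206  0.18601037 0.26990361] [-0.55290738  0.28711393  0.07333267  1.86679849 -0.02518624  0.98856271
  0.84147622] [0.38995839 0.20688608 0.41391924]
jar 0.81 [165.  78. 274. 163.]
jar 0.77 [228. 219. 265. 270.]
order_box 0.75 [254. 163. 305. 229.]
order_box 0.67 [333. 100. 484. 244.]
packed_white 0.58 [367. 175. 429. 237.]
packed_blue 0.73 [381. 109. 447. 173.]
packed_blue 0.22 [ 37. 269.  85. 314.]
packed_tin 0.83 [408. 153. 465. 203.]
[[276.10113311 204.06049504]
 [364.22215217 161.87145128]]
```

View pics/w1.png

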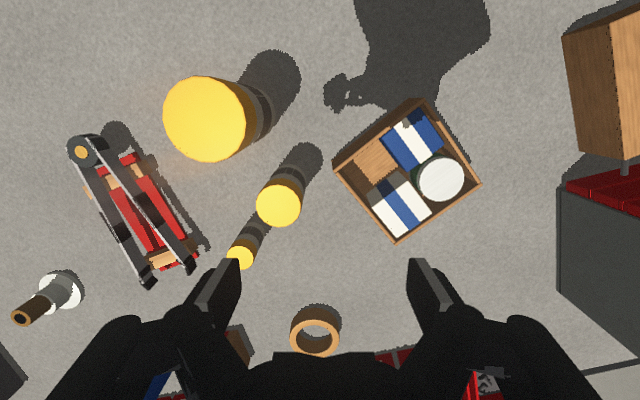

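Run:
```python
import cv2
f=cv2.imread('pics/w1.png')
cv2.imwrite('pics/w1b.png',cv2.resize(f[85:255,320:500],None,fx=3.5,fy=3.5,interpolation=cv2.INTER_CUBIC))
cv2.imwrite('pics/w1t.png',cv2.resize(f[120:340,0:240],None,fx=2.7,fy=2.7,interpolation=cv2.INTER_CUBIC))
```

```text
(no output)
```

View pics/w1b.png

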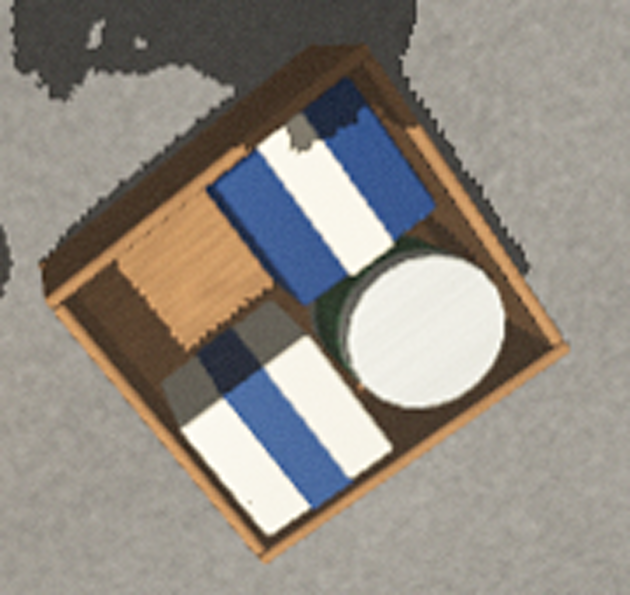

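View pics/w1t.png

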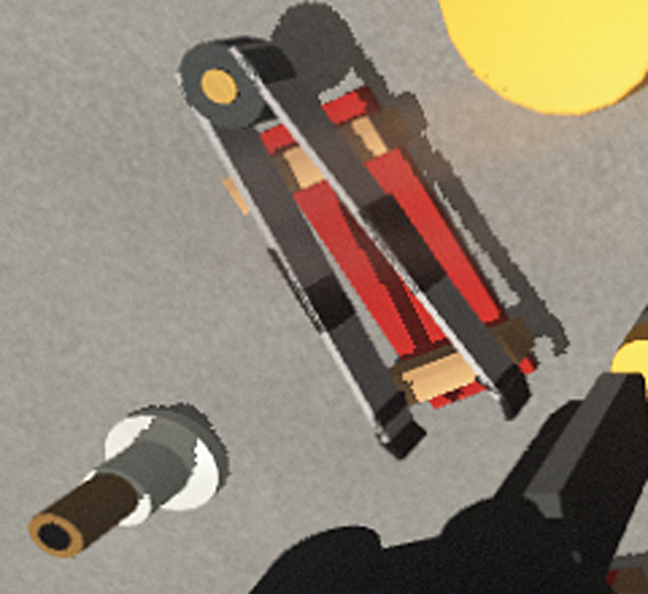

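```bash
cat > boxfit.py <<'E'
from h import *
import pickle
from scipy.optimize import least_squares
q0=R2quat(Rdown(np.radians(75)))
s={'tool_pos':np.array([0.4698206,0.18601037,0.26990361]),'tool_rot':bot.sense()['tool_rot']}
p=bot.grab_frame('wrist');E=extr(p,s)
pt=bot.grab_frame('top');Et=extr(pt)
cw=np.array([[320+x/3.5,85+y/3.5] for x,y in [(568,348),(365,48),(45,302),(265,558)]])
ct=np.array([[150+x/5,170+y/4.6] for x,y in [(305,72),(72,160),(155,370),(390,283)]])
W=onplane(p,E,cw,.065);print(W,W.mean(0))
a=np.radians(24)
def mod(v,h=.067):
    c,s_=np.cos(v[2]),np.sin(v[2])
    return np.array([[v[0]+c*x-s_*y,v[1]+s_*x+c*y,.065] for x,y in [(h,-h),(h,h),(-h,h),(-h,-h)]])
T=onplane(pt,Et,ct,.065)
def order(P):
    m=mod([.499,.283,a]);return np.array([P[np.argmin(np.linalg.norm(P-k,axis=1))] for k in m])
Wo,To=order(W),order(T)
for nm,P in(('w',[Wo]),('t',[To]),('both',[Wo,To])):
    r=least_squares(lambda v:np.concatenate([(mod(v)-k)[:,:2].ravel() for k in P]),[.499,.283,a]);print(nm,r.x[:2],np.degrees(r.x[2]),np.abs(r.fun).max())
v=r.x;c,s_=np.cos(v[2]),np.sin(v[2]);print('gap',v[0]-.031*c+.031*s_,v[1]-.031*s_-.031*c)
print('jar top',tri([(p,E,[278,205]),(pt,Et,[251.4,223.9])]),onplane(p,E,[278,205],.11))
gw=lambda x,y:[x/2.7,120+y/2.7]
print('pivot',onplane(p,E,gw(218,86),.055)); print('pivot tri',tri([(p,E,gw(218,86)),(pt,Et,[342.2,272.4])]))
print('bush',tri([(p,E,gw(56,536)),(pt,Et,[419.4,198])]))
E
python3 boxfit.py
```

```text
[[0.53490657 0.37292185 0.065     ]
 [0.41620607 0.31820987 0.065     ]
 [0.47083325 0.19732146 0.065     ]
 [0.58865545 0.2534377  0.065     ]] [0.50265034 0.28547272 0.065     ]
w [0.50265034 0.28547272] 24.685807867432853 0.002853882609625824
t [0.49872038 0.28270037] 23.998877596681716 0.0034778817885061097
both [0.50068536 0.28408655] 24.34430645573261 0.004349366423448964
gap 0.48522052222474654 0.24306412892352866
jar top (array([0.48136281, 0.12993838, 0.10825276]), [np.float64(0.0007441351038095983), np.float64(0.0007441351038095532)]) [[0.48155244 0.13062508 0.11      ]]
pivot [[ 0.36756235 -0.09967016  0.055     ]]
pivot tri (array([ 0.36731312, -0.09923466,  0.05548311]), [np.float64(0.0002803243693931808), np.float64(0.0002803243693932302)])
bush (array([ 0.56111941, -0.29556845,  0.07654502]), [np.float64(0.0006050597299301771), np.float64(0.0006050597299299889)])
```

Run:
```python
from h import *
q=R2quat(Rdown(np.radians(75)))
bot.move_ptp([.481,.130,.2],q)
bot.servo_line([.481,.130,.073],q,velocity=.15,threshold=15)
bot.move_gripper(0.03)
s=bot.sense();print(s['t'],s['tool_pos'],s['gripper_width'],s['ft_force'])
bot.servo_line([.481,.130,.20],q,velocity=.2)
s=bot.sense();print(s['t'],s['tool_pos'],s['gripper_width'],s['ft_force'])
bot.servo_line([.485,.243,.20],q,velocity=.2)
s=bot.sense();p=bot.grab_frame('wrist');cv2.imwrite('pics/w2.png',p['frame'])
print(s['t'],s['gripper_width'])
p=bot.grab_frame('side');cv2.imwrite('pics/s2.png',cv2.resize(p['frame'][60:260,180:380],None,fx=3,fy=3))
```

```text
5.2417 [0.48160172 0.13023217 0.07382831] 0.048740182871382924 [-1.01323642  0.23930033 11.46213553]
6.025 [0.48048864 0.12987379 0.1991612 ] 0.04853946474603878 [-0.35178036  0.10142264 -2.16006958]
6.7417 0.04840057810938282
```

View pics/w2.png

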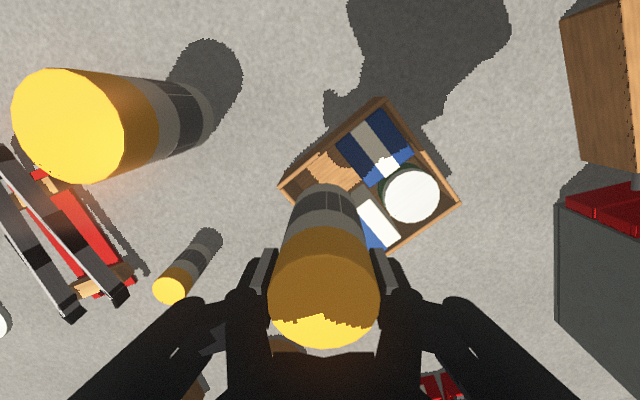

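View pics/s2.png

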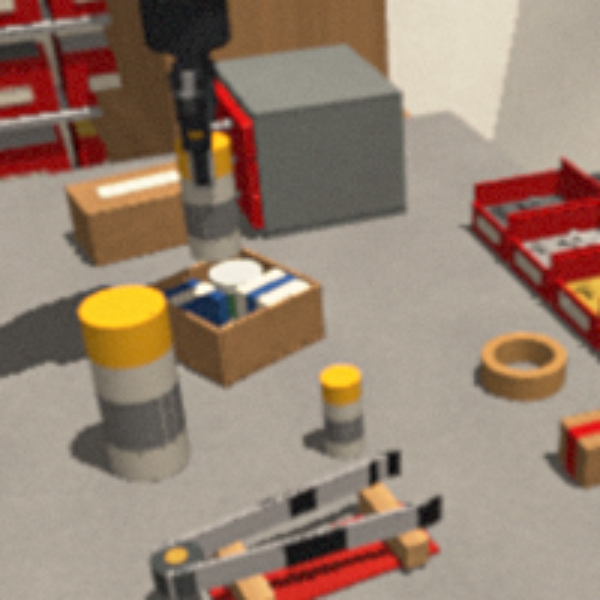

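Run:
```python
from h import *
s=bot.sense();p=bot.grab_frame('wrist');E=extr(p,s);f=p['frame'].copy()
tp=s['tool_pos'];print(tp)
th=np.linspace(0,2*np.pi,60)
for z,col in((tp[2]-.073,(0,255,0)),(tp[2]+.037,(255,0,255))):
    C=np.c_[tp[0]+.025*np.cos(th),tp[1]+.025*np.sin(th),0*th+z]
    for a in proj(p,E,C): cv2.circle(f,tuple(int(round(k)) for k in a),1,col,-1)
# free cell predicted
v=[.5007,.2841,np.radians(24.34)];c,s_=np.cos(v[2]),np.sin(v[2])
for (x,y,z) in [(-.062,-.062,.005),(0,-.062,.005),(-.062,0,.005),(0,0,.005),(-.067,-.067,.065),(.067,-.067,.065),(-.067,.067,.065),(.067,.067,.065)]:
    a=proj(p,E,[[v[0]+c*x-s_*y,v[1]+s_*x+c*y,z]])[0];cv2.circle(f,tuple(int(round(k)) for k in a),2,(0,0,255),-1)
cv2.imwrite('pics/w3.png',cv2.resize(f[80:380,200:500],None,fx=2,fy=2))
```

```text
[0.48507789 0.24166179 0.19973156]
```

View pics/w3.png

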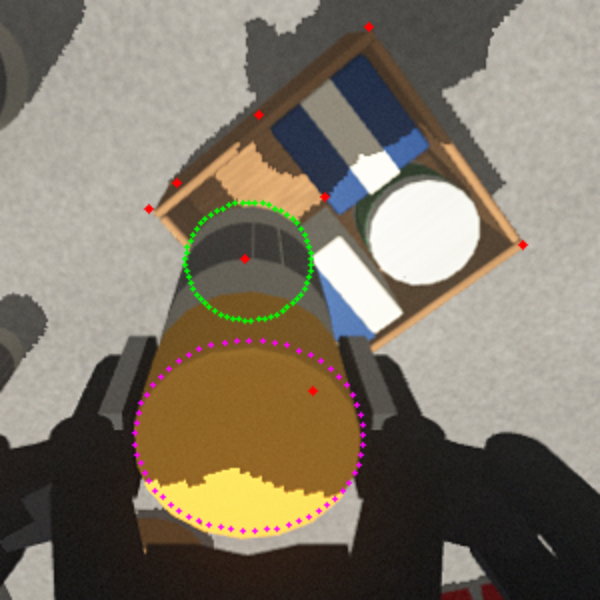

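Run:
```python
from h import *
q=R2quat(Rdown(np.radians(75)))
bot.servo_line([.485,.243,.15],q,velocity=.15)
r=bot.servo_line([.485,.243,.077],q,velocity=.06,threshold=6)
s=bot.sense();print(r,s['t'],s['tool_pos'],s['gripper_width'],s['ft_force'])
if s['tool_pos'][2]<.086:
    bot.move_gripper(.085)
    s=bot.sense();print(s['t'],s['tool_pos'],s['gripper_width'],s['ft_force'])
    bot.servo_line([.485,.243,.25],q,velocity=.2)
    s=bot.sense();p=bot.grab_frame('wrist');cv2.imwrite('pics/w4.png',p['frame'])
p=bot.grab_frame('side');cv2.imwrite('pics/s4.png',cv2.resize(p['frame'][60:260,180:380],None,fx=3,fy=3))
```

```text
True 8.4833 [0.48493054 0.2429332  0.07886082] 0.04863866290170592 [-0.40000902  0.41275787  8.32984006]
8.9417 [0.48425946 0.24259096 0.07815453] 0.08520696286890872 [ 0.01102443 -0.27604115  0.62265356]
```

View pics/s4.png

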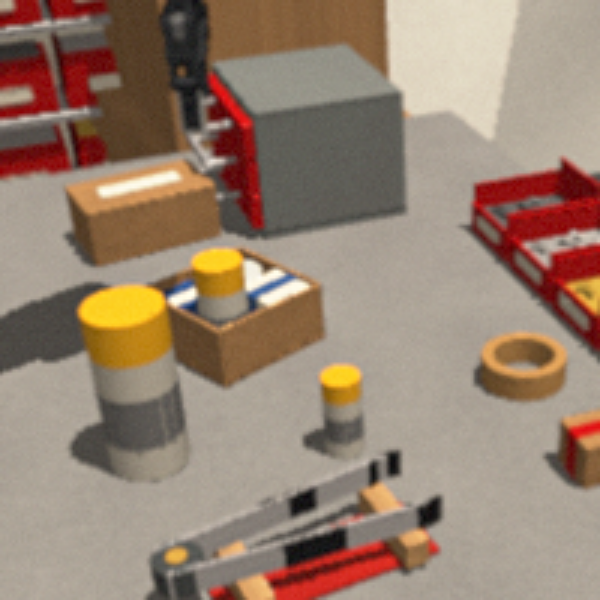

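View pics/w4.png

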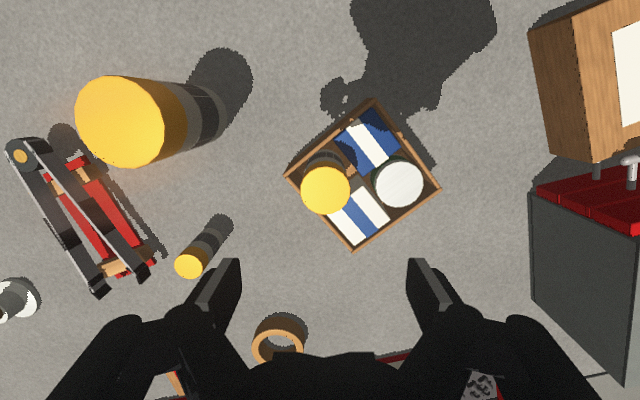

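Run:
```python
from h import *
q=R2quat(Rdown(np.radians(97)))
bot.move_ptp([.44,-.085,.22],q)
s=bot.sense();p=bot.grab_frame('wrist');E=extr(p,s);cv2.imwrite('pics/w5.png',p['frame'])
np.savez('w5.npz',tp=s['tool_pos'],tr=s['tool_rot'])
print(s['t'],s['tool_pos'])
for qn in('tongs','tongs_arm','tongs_rest','bush'):
    for r in bot.silhouettes(qn,p)[:2]: print(qn,round(r['p'],2),np.round(r['rect']))
pt=bot.grab_frame('top');cv2.imwrite('pics/t5.png',pt['frame'])
```

```text
11.3083 [ 0.44047206 -0.08417249  0.21997784]
tongs 0.92 [289.  91. 351. 284.]
tongs_arm 0.7 [291.  99. 307. 287.]
tongs_arm 0.62 [571. 266. 617. 316.]
tongs_rest 0.62 [273. 126. 356. 264.]
bush 0.8 [114. 244. 155. 278.]
```

View pics/w5.png

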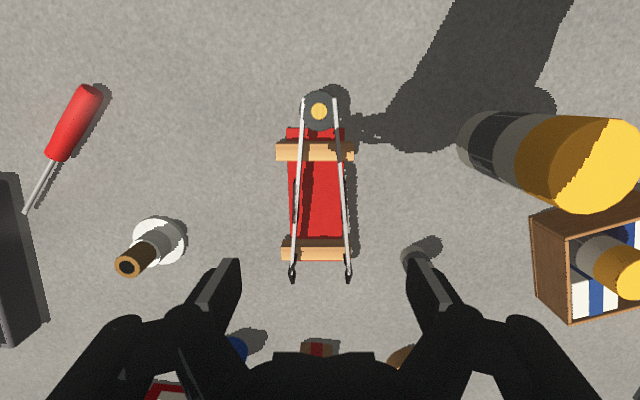

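Run:
```python
import cv2
f=cv2.imread('pics/w5.png')
cv2.imwrite('pics/w5z.png',cv2.resize(f[85:295,250:380],None,fx=4,fy=2.8,interpolation=cv2.INTER_CUBIC))
```

```text
(no output)
```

View pics/w5z.png

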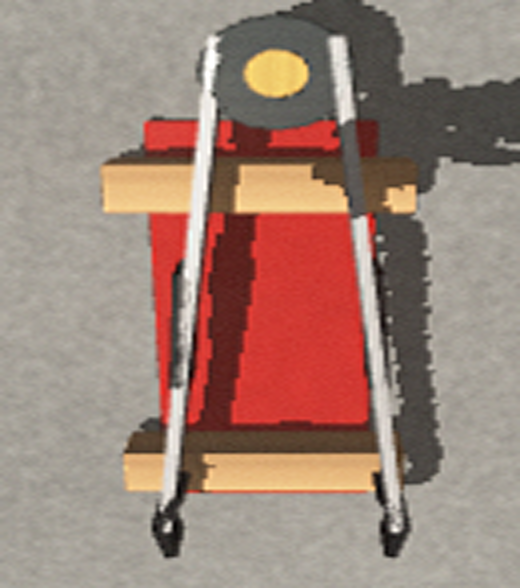

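Run:
```python
from h import *
d=np.load('w5.npz');s={'tool_pos':d['tp'],'tool_rot':d['tr']}
p=bot.grab_frame('wrist');E=extr(p,s);pt=bot.grab_frame('top');Et=extr(pt)
g=lambda a:np.array([[250+x/4,85+y/2.8] for x,y in a])
P=onplane(p,E,g([(276,74),(167,518),(396,516),(184,325),(374,325),(170,550),(395,550)]),.054);print(P)
for i,j in((1,2),(3,4)):
    m=(P[i]+P[j])/2;v=m-P[0];n=P[j]-P[i];print('mid',m,np.hypot(*v[:2]),np.degrees(np.arctan2(v[1],v[0])),'perp',np.degrees(np.arctan2(-n[0],n[1])),np.linalg.norm(n))
B=onplane(p,E,g([(102,188),(416,188),(124,472),(400,470)]),.03);print(B)
gt=lambda x,y:[300+x/5,180+y/5]
for a,b in(((276,74),(211,462)),((167,518),(234,82)),((396,516),(105,95))):
    print(tri([(p,E,g([a])),(pt,Et,gt(*b))]))
print('bush',tri([(p,E,[127.5,267]),(pt,Et,[419.4,198])]),onplane(p,E,[127.5,267],.076))
```

```text
[[ 0.36837735 -0.0979618   0.054     ]
 [ 0.55626247 -0.10923677  0.054     ]
 [ 0.54674639 -0.0400713   0.054     ]
 [ 0.46711284 -0.11224049  0.054     ]
 [ 0.46062019 -0.05941364  0.054     ]
 [ 0.57239945 -0.10690439  0.054     ]
 [ 0.56389658 -0.03776641  0.054     ]]
mid [ 0.55150443 -0.07465404  0.054     ] 0.18460437943142688 7.253403381383151 perp 7.833814180008345 0.06981703512560337
mid [ 0.46386651 -0.08582707  0.054     ] 0.0962571099522253 7.242308911554283 perp 7.006763010154497 0.053224334269173924
[[ 0.41951447 -0.14232573  0.03      ]
 [ 0.40858404 -0.05326068  0.03      ]
 [ 0.54902162 -0.12620213  0.03      ]
 [ 0.5371479  -0.0382187   0.03      ]]
(array([ 0.36702057, -0.09752476,  0.09557964]), [np.float64(2.4339829592100628e-05), np.float64(2.43398295920542e-05)])
(array([ 0.56934493, -0.11014608,  0.03350298]), [np.float64(4.3324528764499946e-05), np.float64(4.3324528764491834e-05)])
(array([ 0.55997146, -0.03850836,  0.03365246]), [np.float64(0.0022021134132927484), np.float64(0.002202113413292799)])
bush (array([ 0.56111791, -0.29504699,  0.07645162]), [np.float64(0.0008847737917373354), np.float64(0.0008847737917372726)]) [[ 0.56199144 -0.29466785  0.076     ]]
```

Run:
```python
from h import *
q=R2quat(Rdown(np.radians(97.3)))
bot.move_ptp([.466,-.0857,.12],q)
r=bot.servo_line([.466,-.0857,.023],q,velocity=.1,threshold=8)
s=bot.sense();print(r,s['t'],s['tool_pos'],s['gripper_width'],s['ft_force'])
if not r:
    bot.move_gripper(.053)
    s=bot.sense();print(s['t'],s['tool_pos'],s['gripper_width'],s['ft_force'])
    r=bot.servo_line([.466,-.0857,.06],q,velocity=.1)
    s=bot.sense();print(s['t'],s['tool_pos'],s['gripper_width'],s['ft_force'])
p=bot.grab_frame('wrist');cv2.imwrite('pics/w6.png',p['frame'])
p=bot.grab_frame('side');cv2.imwrite('pics/s6.png',cv2.resize(p['frame'][130:310,200:400],None,fx=3.3,fy=3.3))
```

```text
False 13.3167 [ 0.46635543 -0.0857737   0.02354707] 0.08529965845137853 [-0.20766295 -0.30788068  0.30038663]
13.7417 [ 0.46677403 -0.08578912  0.02390457] 0.05363363564822182 [-1.79414068  0.75448302 15.85161824]
14.2583 [ 0.46604343 -0.08561307  0.05993193] 0.05353979256567259 [-0.36488483  0.38536782 -1.87324823]
```

View pics/w6.png

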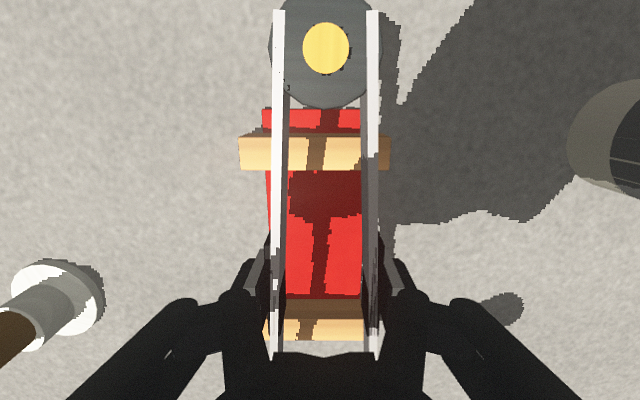

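View pics/s6.png

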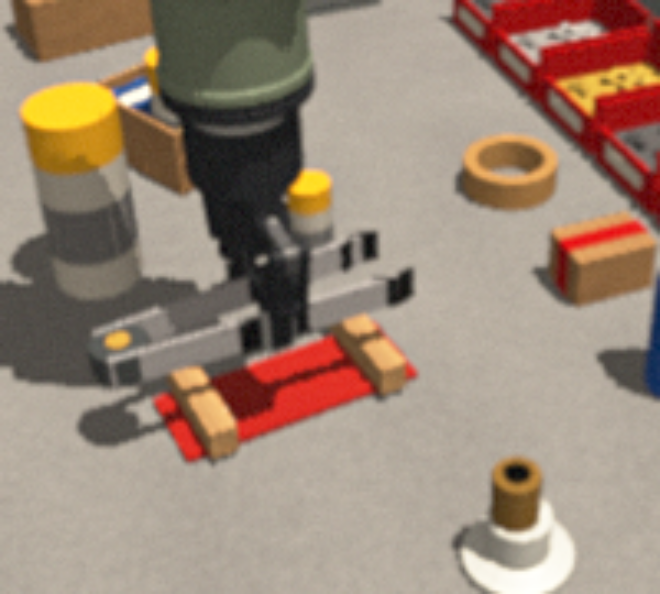

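Run:
```python
from h import *
s=bot.sense();p=bot.grab_frame('wrist');E=extr(p,s);tp=s['tool_pos'];R=quat2R(s['tool_rot'])
z=tp[2]+.0305
P=onplane(p,E,[(326,47),(276.5,12),(372,12),(274,350),(374,350)],z)
print(np.round((P-tp)@R,4))
ps=bot.grab_frame('side');Es=extr(ps)
cv2.imwrite('pics/s6t.png',cv2.resize(ps['frame'][190:260,215:335],None,fx=6,fy=6,interpolation=cv2.INTER_CUBIC))
pt=bot.grab_frame('top');cv2.imwrite('pics/t6.png',cv2.resize(pt['frame'][170:300,290:440],None,fx=5,fy=4.6,interpolation=cv2.INTER_CUBIC))
print(bot.sense()['t'])
# predicted jaw pts
for y in(-.024,.024):
    X=tp+R@np.array([y,.09,-.0305]);print(X,proj(ps,Es,X),proj(pt,extr(pt),X))
```

```text
[[ 0.0004 -0.1009 -0.0304]
 [-0.0164 -0.1117 -0.0304]
 [ 0.016  -0.1117 -0.0304]
 [-0.0252  0.0346 -0.0305]
 [ 0.0248  0.0346 -0.0305]]
14.5083
[ 0.55802206 -0.09797249  0.08986987] [[319.18783645 212.76101211]] [[343.20013374 196.48067026]]
[ 0.55191653 -0.05036238  0.08987857] [[309.58879305 202.46374574]] [[324.53356042 198.46216647]]
```

View pics/s6t.png

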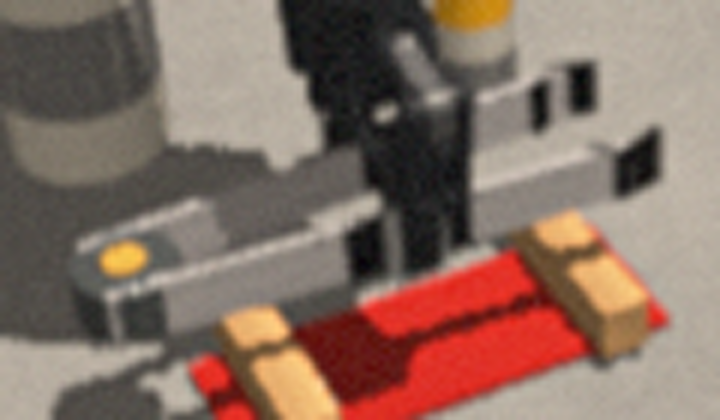

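View pics/t6.png

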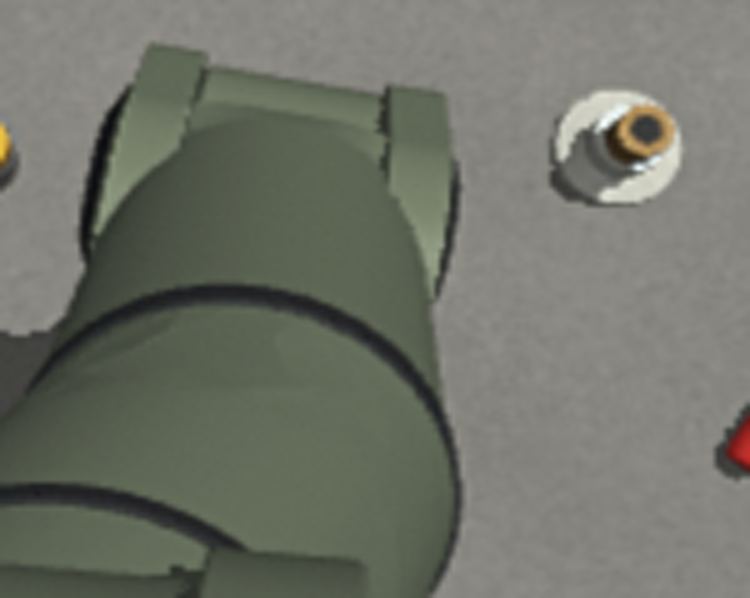

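Run:
```python
from h import *
bot.servo_line([.466,-.0857,.15],velocity=.2)
q=R2quat(Rdown(np.radians(80)))
bot.servo_line([.4734,-.2795,.15],q,velocity=.15)
bot.servo_line([.4734,-.2795,.095],q,velocity=.1)
bot.wait(.2)
s=bot.sense();print(s['t'],s['tool_pos'],s['gripper_width'],s['ft_force'])
ps=bot.grab_frame('side');f=ps['frame'].copy()
cv2.imwrite('pics/s7.png',cv2.resize(f[190:330,240:400],None,fx=4.5,fy=4.2,interpolation=cv2.INTER_CUBIC))
p=bot.grab_frame('wrist');cv2.imwrite('pics/w7.png',p['frame'])
p=bot.grab_frame('top');cv2.imwrite('pics/t7.png',cv2.resize(p['frame'][140:300,340:500],None,fx=3.7,fy=3.7))
```

```text
17.45 [ 0.47371715 -0.27962164  0.09560049] 0.05324754437372389 [ 0.15450557 -0.53205871 -1.08538276]
```

View pics/s7.png

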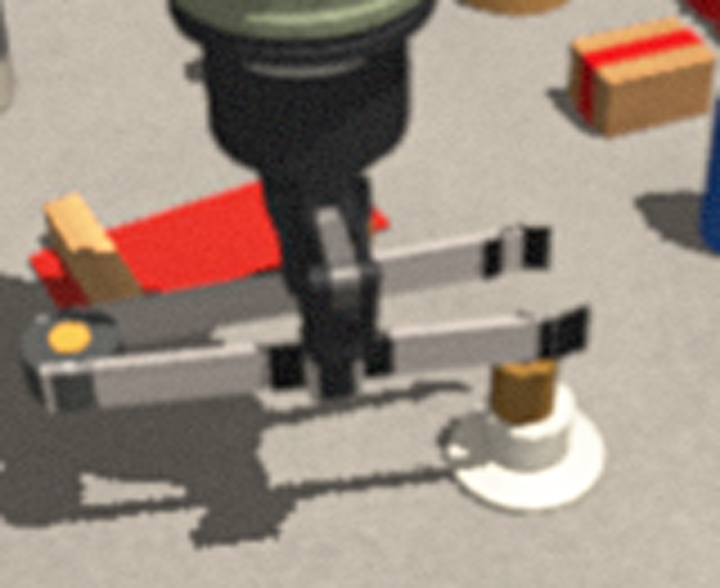

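View pics/w7.png

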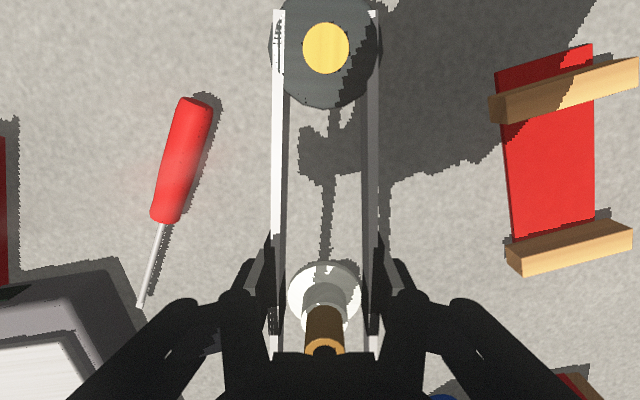

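View pics/t7.png

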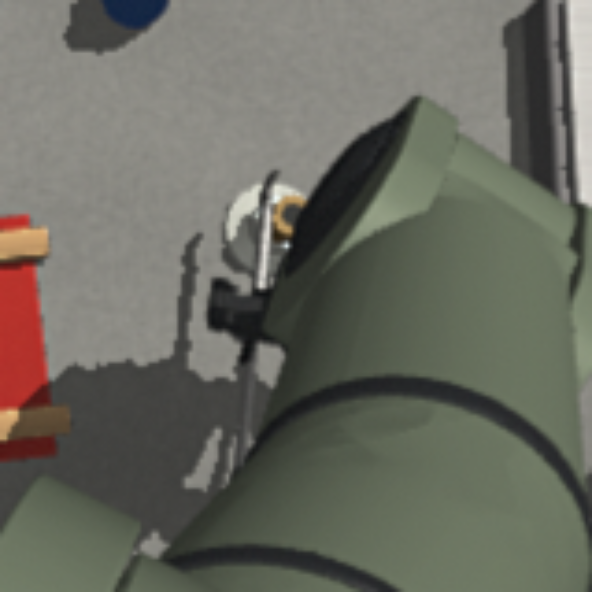

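Run:
```python
from h import *
s=bot.sense();p=bot.grab_frame('wrist');E=extr(p,s);tp=s['tool_pos'];R=quat2R(s['tool_rot'])
print('bush bore',onplane(p,E,[324,348],.0763),'foot',onplane(p,E,[324,290],.008))
pt=bot.grab_frame('top');X=onplane(pt,extr(pt),[413.5,188.1],.126);print('tip tool',(X-tp)@R)
P=onplane(p,E,[(326,47)],tp[2]+.0305);print((P-tp)@R)
X=onplane(pt,extr(pt),[340+291/3.7,140+216/3.7],.0763);print('bush top',X)
print('jaw mid now',tp+R@np.array([0,.089,-.0185]))
```

```text
bush bore [[ 0.55634141 -0.29410814  0.0763    ]] foot [[ 0.55646602 -0.29398386  0.008     ]]
tip tool [[ 0.02721231  0.09883057 -0.03065076]]
[[ 0.0005317  -0.10078017 -0.03054777]]
bush top [[ 0.55953419 -0.29378967  0.0763    ]]
jaw mid now [ 0.56118354 -0.29496935  0.11384638]
```

Run:
```python
from h import *
q=R2quat(Rdown(np.radians(80)))
r=bot.servo_line([.4722,-.2790,.041],q,velocity=.07,threshold=4)
s=bot.sense();print(r,s['t'],s['tool_pos'],s['gripper_width'],s['ft_force'])
ps=bot.grab_frame('side');f=ps['frame'].copy()
cv2.imwrite('pics/s8.png',cv2.resize(f[190:330,240:400],None,fx=4.5,fy=4.2,interpolation=cv2.INTER_CUBIC))
p=bot.grab_frame('wrist');cv2.imwrite('pics/w8.png',p['frame'])
```

```text
False 18.625 [ 0.47237893 -0.27913347  0.0412795 ] 0.05317984127211172 [ 0.06993831 -0.04123203 -2.2544361 ]
```

View pics/s8.png

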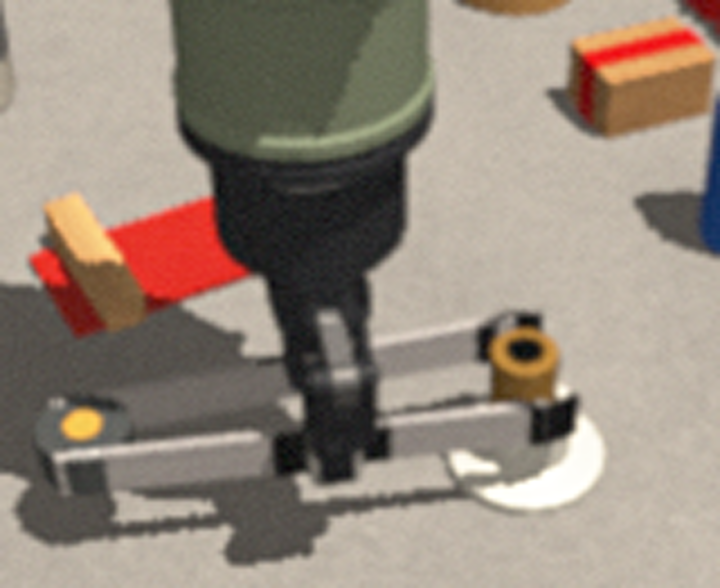

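View pics/w8.png

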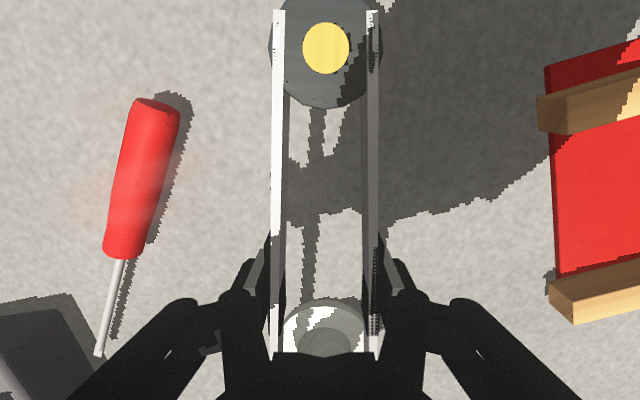

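Run:
```python
from h import *
bot.servo_line([.4713,-.2788,.041],velocity=.05)
bot.move_gripper(.034)
bot.wait(.2)
s=bot.sense();print(s['t'],s['tool_pos'],s['gripper_width'],s['ft_force'])
ps=bot.grab_frame('side');f=ps['frame'].copy()
cv2.imwrite('pics/s9.png',cv2.resize(f[190:330,240:400],None,fx=4.5,fy=4.2,interpolation=cv2.INTER_CUBIC))
```

```text
19.4333 [ 0.47134526 -0.27878741  0.04100857] 0.039855509920677934 [-0.24403231  0.27920635  0.46987203]
```

View pics/s9.png

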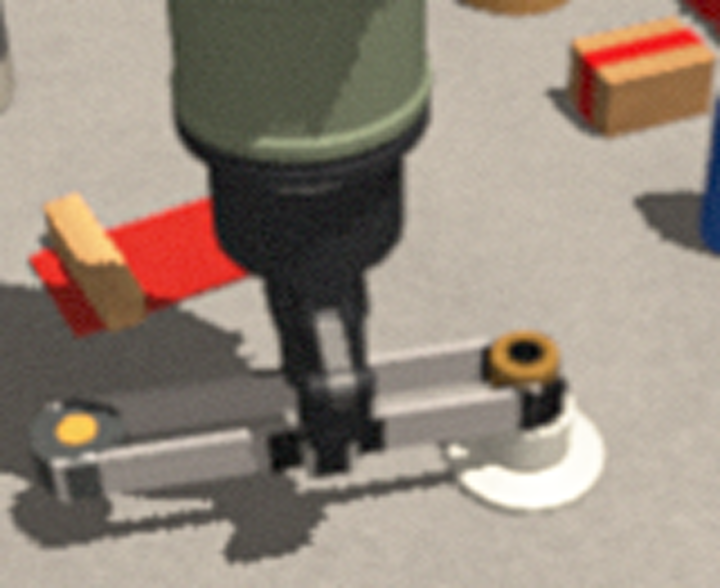

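Run:
```python
from h import *
bot.servo_line([.4713,-.2788,.10],velocity=.08)
bot.wait(.3)
s=bot.sense();print(s['t'],s['tool_pos'],s['gripper_width'],s['ft_force'])
ps=bot.grab_frame('side');f=ps['frame'].copy()
cv2.imwrite('pics/s10.png',cv2.resize(f[170:310,240:400],None,fx=4.5,fy=4.2,interpolation=cv2.INTER_CUBIC))
p=bot.grab_frame('wrist');cv2.imwrite('pics/w10.png',p['frame'])
```

```text
20.675 [ 0.47116401 -0.27875648  0.09971367] 0.039977890279536944 [ 2.46007826e-03  3.80037366e-01 -3.04462501e+00]
```

View pics/s10.png

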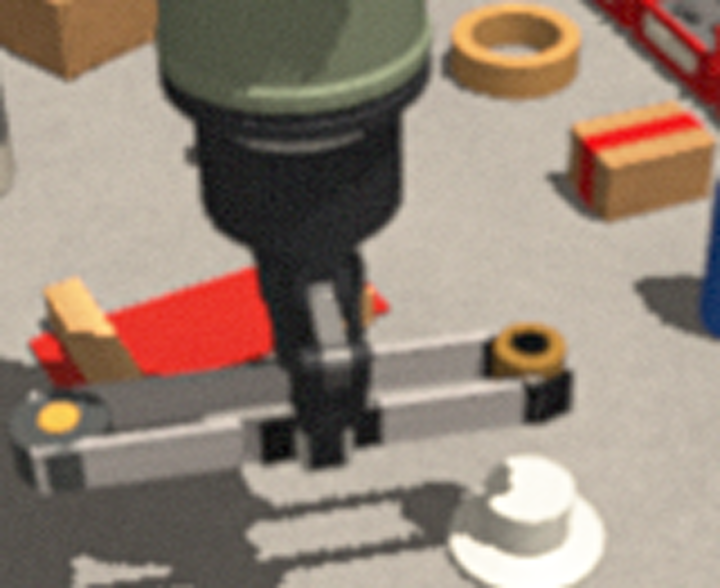

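View pics/w10.png

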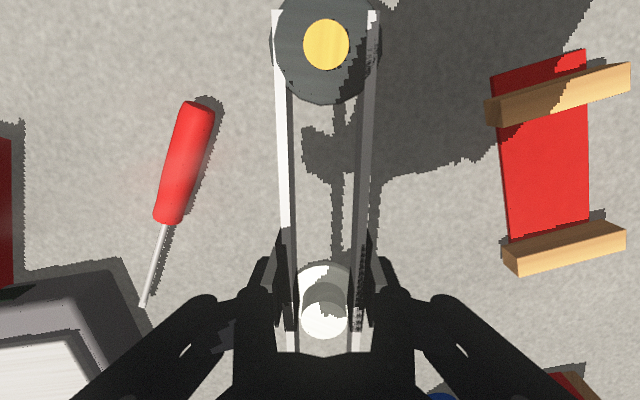

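Run:
```python
from h import *
bot.servo_line([.4713,-.2788,.25],velocity=.12)
q=lambda d:R2quat(Rdown(np.radians(d)))
bot.servo_line([.49,-.02,.25],q(97),velocity=.13)
bot.servo_line([.4185,.2475,.25],q(114),velocity=.13)
bot.wait(.4)
s=bot.sense();print(s['t'],s['tool_pos'],s['gripper_width'],s['ft_force'],s['q'])
ps=bot.grab_frame('side');cv2.imwrite('pics/s11.png',cv2.resize(ps['frame'][40:220,180:360],None,fx=3.3,fy=3.3,interpolation=cv2.INTER_CUBIC))
p=bot.grab_frame('top');cv2.imwrite('pics/t11.png',cv2.resize(p['frame'][150:300,130:290],None,fx=4,fy=4))
p=bot.grab_frame('wrist');cv2.imwrite('pics/w11.png',p['frame'])
```

```text
27.0083 [0.41850621 0.24745603 0.24998526] 0.04041451361166349 [ 0.49272504  0.67919712 -1.84837971] [-0.58032737  0.27989434 -0.09274012  1.93037094  0.03187076  0.93272552
  1.30116349]
```

View pics/s11.png

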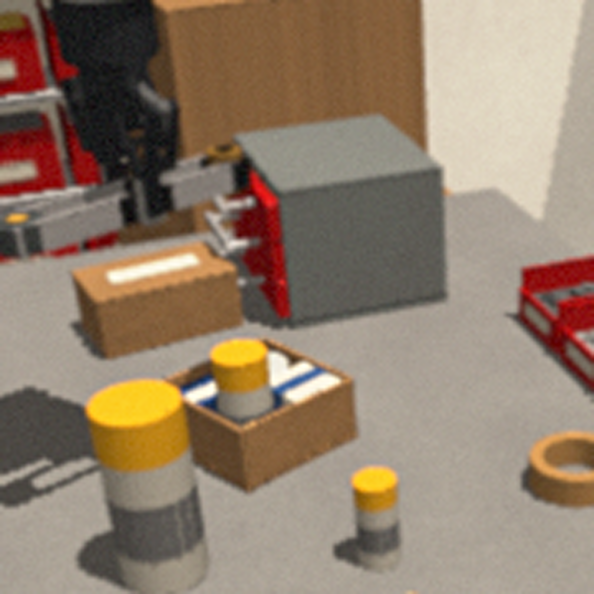

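View pics/t11.png

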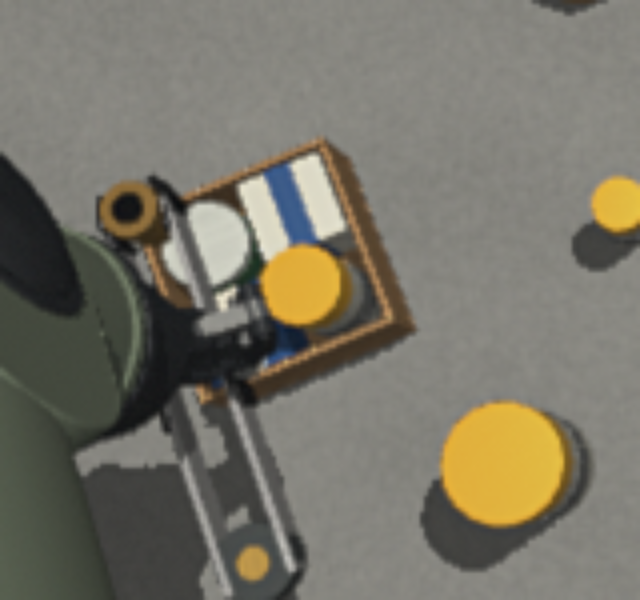

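View pics/w11.png

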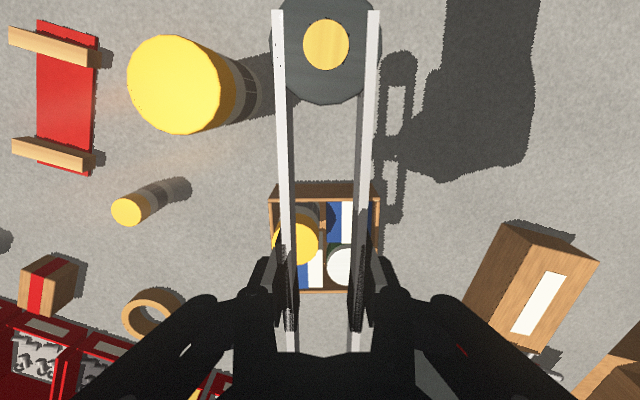

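Run:
```python
from h import *
p=bot.grab_frame('top');E=extr(p);ps=bot.grab_frame('side')
b=[130+128/4,150+208/4]
print('bush',onplane(p,E,b,.287),tri([(p,E,b),(ps,extr(ps),[180+223/3.3,40+151/3.3])]))
print('jar',onplane(p,E,[130+301/4,150+286/4],.115))
for qn in('packed_white','packed_tin','packed_blue'):
    print([(round(r['p'],2),np.round(r['rect'])) for r in bot.silhouettes(qn,p)[:1]])
s=bot.sense();print(s['t'])
```

```text
bush [[0.50098604 0.28137287 0.287     ]] (array([0.50034624, 0.28288431, 0.28371003]), [np.float64(0.0011953793491476705), np.float64(0.0011953793491476798)])
jar [[0.48350776 0.24269056 0.115     ]]
[(0.56, array([191., 191., 219., 215.]))]
[(0.57, array([171., 201., 197., 224.]))]
[(0.62, array([169., 197., 196., 224.]))]
27.4083
```

Run:
```python
from h import *
s=bot.sense();print(s['gripper_width'],s['ft_force'],np.abs(s['joint_velocities']).max())
print(bot.hand_in())
```

```text
0.040058679163077246 [ 0.86930195  0.41846817 -2.52638886] 0.002516730014724428
the job is handed in; nothing more can be done
None
```

The job is handed in after about 27.5 s of the 58 s allowed. My last checks were all within the limits, but the hand-in reports no verdict.

- **Jar:** I put the middle-sized yellow-capped jar in the free corner of the order box and let go. It stands upright, about 2 mm from the centre of the free corner in the last top view.
- **Tongs and bush:** I took the tongs from their rest and closed the jaws on the bush (gripper stopped at 40 mm). The bush lifted cleanly off its post, and only the tongs appeared to touch it in the pictures.
- **Final pose:** The bush is held upright in the jaws and still. Its centre is about 3 mm from the box middle in plan and 265–270 mm above the counter. The arm was at rest and the grip steady at hand-in.
- **Packed goods and bystanders:** The white carton and the tin showed no visible movement. The last detection for the blue carton landed on the tin instead (value 0.62), so I judged that carton by eye from the pictures. I did not measure the bystanders again, but none looked moved in the pictures.
- **Disagreements:** The wrist view put the bush on its post about 4 mm nearer the robot than the other views, probably because the gripper hid part of it. The two box measurements differed by about 4 mm, so I used a joint fit.

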